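# Change a tea flask from steeping basket to double lid, then hold up its cup lid

### The job

The tea has steeped: lift the wire basket out of the flask by its handle and hang it by the handle on both prongs of the drip stand. Then pick up the nested double lid by the wide inner lid (the stopper), with the cup-shaped outer lid riding on top of it, lower it all the way home into the flask's mouth and let go of it; do not drop it in. Finally lift off the cup alone, straight up, leaving the stopper fully seated, and finish while still holding the cup upright about 10 cm above the stopper, leaving the flask where it stands and the other things on the counter alone.

Things in the scene. Friction and masses are not known exactly. Their poses are not given: they have to be found in the camera images.
- flask: Upright steel insulated flask, loose, 0.9 kg, open at the top. Origin: centre of its underside, z up. Body 84 mm diameter up to a flat shoulder at 76 mm; above it a neck, 56 mm outer, 49 mm inner diameter, up to the rim at 110 mm.
- basket: Wire basket, loose, 0.12 kg, at first in the flask's mouth. Origin: centre of the underside of its seat ring (54 mm diameter, rests on the flask rim), z up. The cage, 40 mm wide, reaches 55 mm below. Rigid handle: level bar along its y axis, 50 mm above the origin, 86 mm long, on side wires at y = +-43 mm; wire 6 mm thick, middle 30 mm of the bar is a grip sleeve 10 mm wide, 12 mm high.
- basket_grip (a point): Centre of the grip sleeve on the basket's handle bar (50 mm above the basket's origin); axes as the basket's.
- stand: Drip stand, fixed. Origin: at counter height under its post (12 mm thick, 182 mm high), z up. Base 130 x 110 x 12 mm. From a crossbar on the post two 6 mm wire prongs at y = +-26 mm (46 mm clear between) run to its -x: 12 mm down to a low point 50 mm out, then up 16 mm to tips 74 mm out. Bring the bar in over the tips from in front, parallel to the stand's y (the seat ring cannot pass down between the prongs).
- stand_hook (a point): Midway between the two prongs at their low point, at wire centre: 50 mm along -x from the post axis, 170 mm above the counter. The hung bar lies across both prongs, sleeve between them, its centre about 6 mm above this point; it slides here by itself. Axes as the stand's.
- stopper: Inner lid (stopper), grey plastic, round, loose, 0.1 kg, at first standing on the counter with the cup on it. Origin: centre of its underside, z up. Plug 43 mm diameter, 0 to 14 mm high, tapered foot; flange 60 mm diameter, 14 to 28 mm (grip it here); collar 32 mm diameter, 28 to 40 mm, inside the cup. Home, the flange rests on the flask rim and this origin is 96 mm above the flask's.
- cup: Outer lid: upturned steel cup, round, loose, 0.06 kg, set over the stopper's collar, held only by its weight. Origin: centre of its open rim, which faces down and rests on the flange, 28 mm above the stopper's origin; z up, closed flat top at 28 mm. Outer diameter 46 mm, bore 38 mm.
- tape_black: Small black roll of tape lying flat, 55 x 53 x 19 mm; leave alone. Origin: centre of its underside.
- bulb: White spare spotlight bulb standing on its face, 51 mm across, 58 mm high; leave alone. Origin: centre of its underside.
- screwdriver: Screwdriver lying behind the flask, 182 x 26 x 25 mm; leave alone. Origin: under its middle.
Things that resemble listed ones, but are neither listed nor needed, are in the scene too. What is shaped like the basket but red is not meant.

How it is judged:
By the outcome, as a careful person would: the job done as asked, in the order asked, and still so for the second after the job is handed in, while the arm keeps its last pose, push and grip.
It also fails if it takes over 67 s, if anything falls off the work surface, if the arm or the gripper's body presses on something with over 40 N, if the wrist force passes 120 N, or if a joint passes its speed limit or range.

### The arm

A 6-joint arm with a two-finger parallel gripper is mounted at the origin on a cart in front of the work surface, level with it; the furniture and walls round the work are solid. World frame = base frame: x ahead of the robot, y to its left, z up, the work surface at z = 0. Lengths are in m, angles in rad, forces in N, time in s.
With the tool pointing down it reaches from about 0.25 to 0.775 m from the base axis. Payload 4 kg.
Tool frame: the origin (TCP) lies at the very end of the fingers, on their centre line; the grasp point (between the pads) lies 19 mm behind it; z points along the fingers, x is the direction in which the jaws open and shut, and the axes are right-handed (so a half turn about z gives the same grasp; the last joint's range is limited). The gripper opens to 94 mm and grips with 3 to 60 N. Pads are 16 mm wide; open, the fingers measure 119 mm over their backs; the gripper's body (75 mm by 177 mm) begins 78 mm behind the grasp point.
Start: joints at [1.182, 0.087, 1.371, -0, 1.684, -0.103], TCP at [0.155, 0.528, 0.206] pointing down, gripper open.
Joint ranges: [-3.1, 3.1], [-0.76, 2.03], [0.27, 2.55], [-1.08, 4.22], [0.17, 2.65], [-2.57, 2.57]. Speed limits (rad/s): [2.79, 2.79, 3.14, 3.14, 3.14, 3.14].

### API

Orientations are given as a unit quaternion [x, y, z, w].
In Python, from plant import ctrl, imaging gives the robot as it stands. The module is installed in compiled form; this text tells all that it offers.
- The arm moves only by the tool step_arm, never from a script. Its argument "rows" is a list of rows, each an object with "delta_pos": the shift along the tool's x, y, z in mm, a list of three; "turn": the turn about the tool's z in degrees; "fingers": the finger opening in mm, from 0 to 94. In form: [{"delta_pos": [dx, dy, dz], "turn": turn, "fingers": fingers}, ...]. A call has 1 to 20 rows; each row is the pose to reach, as a shift and turn from the pose commanded when the call began, along the tool's axes at that moment; what a row does not reach only later rows make up. A row lasts 1/8 s, in which the tool goes at most 62.5 mm and 10.7 degrees, less where a joint would pass 70% of its speed; a pose out of reach is approached as far as the arm can. A call with a gripper value outside its range is refused whole. The fingers move at their own pace and stop on an object; the grip force is fixed at half the most. Time passes only in rows, so rows that repeat a pose let the fingers close. It gives the time, the measured TCP pose, the force and the opening at its end, in the units of the state.
- ctrl.observe(): the state, without advancing time (a new reading comes with each control period).
- imaging.snapshot(name): name is "scene" or "top" or "wrist"; returns the picture (420x560x3 uint8, blue, green, red); there is no depth.
- imaging.camera_model(name): a dict with "K" (3x3 intrinsics, pixels), "extrinsics" (4x4, takes a point from camera to world coordinates). Camera axes: x right, y up, looking along -z (the intrinsics and any distortion apply to the point x, -y, -z); pixel columns grow to the right and rows downward; lengths in m; the calibration is good to about 2 mm. A picture is of the moment at which its call begins: read the wrist's pose just before it. camera_model takes no time and is no camera call; for the wrist camera it gives the pose at the moment of the call.
- ctrl.finish_job(): hands the job in, once; it reports no verdict.
The state is a dict: "t": time; "qpos": joint angles; "dq": joint speeds; "effort": joint torques, N m; "tool_pos": TCP position; "tcp_rot": TCP orientation; "contact_force": force on the tool from outside, world axes, zero at the start; "wrist_torque": the same for the moment, N m; "width": finger opening in m.
Only numpy, scipy, OpenCV 4.12 (cv2) and the standard library are available. Lean on these libraries where they do the work, as an engineer would, in place of code of your own. Each camera call takes 0.05 s, during which the arm holds its last target.

## Working session

There is one attempt and no reset: what is moved stays moved. The work goes in short steps, Python scripts to look and compute and a tool call to move; the robot and the scene stay as the last step left them, time stands still between calls to the robot, and variables do not carry over. Pictures are saved under pics/ and viewed, and the job is handed in when it is done.

Besides the shell and the picture viewer there is one more tool, called after "Call:" by a JSON object that holds its "op" and its "data", one argument or row to a line. step_arm: Moves the arm, as the interface text tells. Its arguments: {"type":"object","properties":{"rows":{"type":"array","items":{"type":"object","properties":{"delta_pos":{"type":"array","items":{"type":"number"}},"turn":{"type":"number"},"fingers":{"type":"number"}}}}},"required":["rows"]}

```bash
mkdir -p pics; python3 - <<'E'
from plant import ctrl, imaging
import cv2
print(ctrl.observe())
for n in ["scene","top","wrist"]:
    m=imaging.camera_model(n); print(n,m)
    cv2.imwrite(f"pics/{n}0.png",imaging.snapshot(n))
E
```

```text
{'t': 0.0, 'qpos': array([ 1.18185847e+00,  8.79392420e-02,  1.37224933e+00, -2.09813985e-05,
        1.68358346e+00, -1.03134725e-01]), 'dq': array([-0.00085372,  0.00061821,  0.00094993,  0.00073085,  0.00161069,
       -0.00160447]), 'effort': array([ 2.27771932e-03, -3.40190077e+01, -3.02425897e+01,  7.17856293e-02,
        3.30553099e-02, -1.24079506e-04]), 'tool_pos': array([0.15488182, 0.52717217, 0.20431529]), 'tcp_rot': array([ 8.00602529e-01,  5.99194796e-01, -9.29636586e-04,  5.68595843e-04]), 'contact_force': array([ 0.04250676,  0.81780896, -0.06330152]), 'wrist_torque': array([-0.02460241,  0.04277497, -0.01158295]), 'width': 0.09393078179053857}
scene {'K': array([[424.8361411 ,   0.        , 274.07808415],
       [  0.        , 424.8361411 , 213.09780207],
       [  0.        ,   0.        ,   1.        ]]), 'extrinsics': array([[ 0.77033998,  0.37359862, -0.5167208 ,  0.0697908 ],
       [-0.63763025,  0.44881642, -0.62609223, -0.56318936],
       [-0.00199442,  0.81178069,  0.58395901,  0.64762902],
       [ 0.        ,  0.        ,  0.        ,  1.        ]])}
top {'K': array([[425.74161437,   0.        , 285.2943789 ],
       [  0.        , 425.74161437, 211.333378  ],
       [  0.        ,   0.        ,   1.        ]]), 'extrinsics': array([[-0.02783506,  0.98680013, -0.15953279,  0.38236418],
       [-0.99938702, -0.02408229,  0.0254091 ,  0.02536279],
       [ 0.02123179,  0.16014226,  0.98686558,  1.14447166],
       [ 0.        ,  0.        ,  0.        ,  1.        ]])}
wrist {'K': array([[310.14064189,   0.        , 280.01803008],
       [  0.        , 310.14064189, 205.69761454],
       [  0.        ,   0.        ,   1.        ]]), 'extrinsics': array([[ 0.28275776, -0.9319175 , -0.2271075 ,  0.08971609],
       [ 0.95918964,  0.27426971,  0.06878488,  0.54787944],
       [-0.00181312, -0.23728862,  0.9714375 ,  0.38431959],
       [ 0.        ,  0.        ,  0.        ,  1.        ]])}
```

View pics/scene0.png

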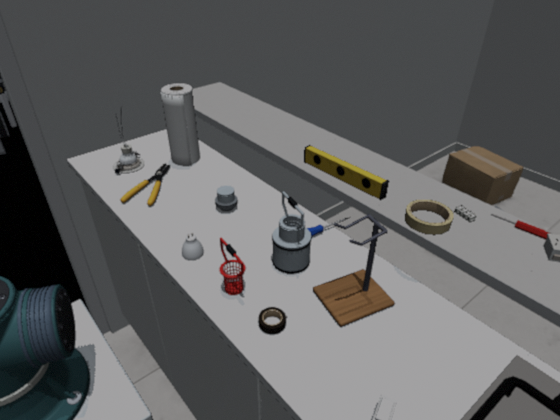

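View pics/top0.png

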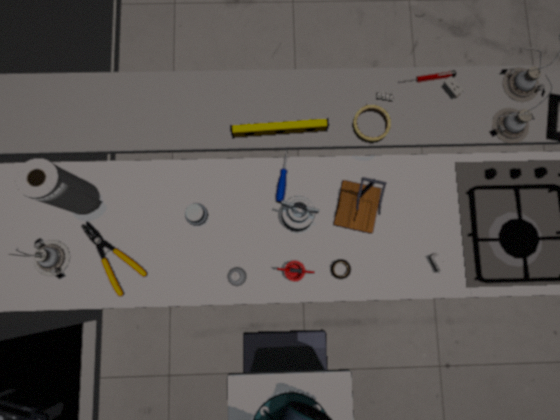

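View pics/wrist0.png

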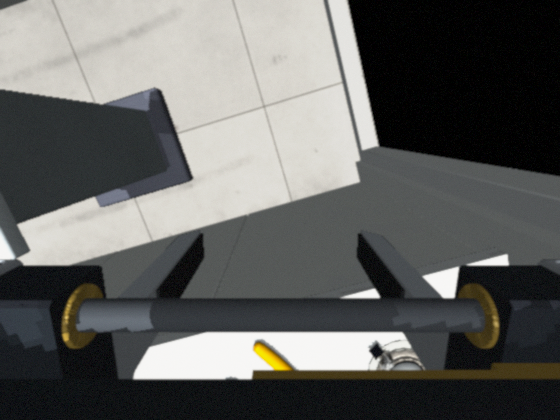

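```bash
python3 - <<'E'
import cv2
s=cv2.imread("pics/scene0.png");t=cv2.imread("pics/top0.png")
cv2.imwrite("pics/c1.png",cv2.resize(s[180:330,200:400],None,fx=4,fy=4,interpolation=cv2.INTER_CUBIC))
cv2.imwrite("pics/c2.png",cv2.resize(t[150:290,180:400],None,fx=3.6,fy=3.6,interpolation=cv2.INTER_CUBIC))
E
```

```text
(no output)
```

View pics/c1.png

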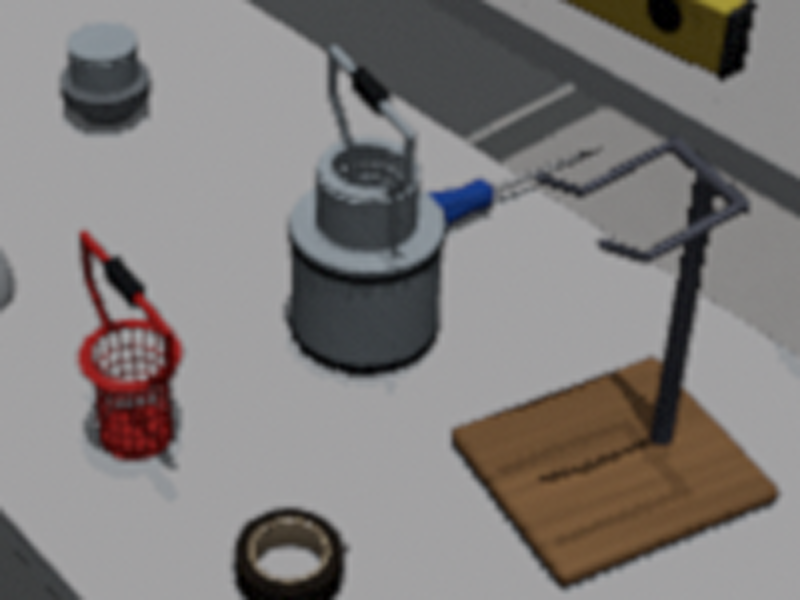

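View pics/c2.png

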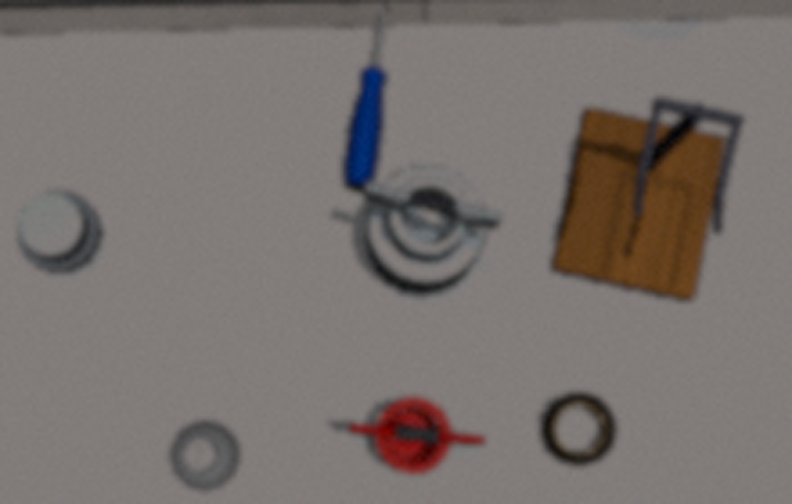

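```bash
cat > h.py <<'E'
import numpy as np
from plant import ctrl, imaging
M={n:imaging.camera_model(n) for n in("scene","top")}
def ray(n,uv,m=None):
    m=m or M[n];K=m["K"];T=m["extrinsics"]
    d=np.array([(uv[0]-K[0,2])/K[0,0],-(uv[1]-K[1,2])/K[1,1],-1.]);d=T[:3,:3]@d
    return T[:3,3],d/np.linalg.norm(d)
def plane(n,uv,z,m=None):
    o,d=ray(n,uv,m);return o+d*(z-o[2])/d[2]
def tri(rs):
    A=0;b=0
    for o,d in rs:
        P=np.eye(3)-np.outer(d,d);A=A+P;b=b+P@o
    X=np.linalg.solve(A,b);return X,[np.linalg.norm((np.eye(3)-np.outer(d,d))@(X-o)) for o,d in rs]
def proj(n,X,m=None):
    m=m or M[n];T=m["extrinsics"];p=T[:3,:3].T@(np.asarray(X)-T[:3,3])
    return m["K"][0,0]*p[0]/-p[2]+m["K"][0,2], m["K"][1,1]*p[1]/p[2]+m["K"][1,2]
E
python3 - <<'E'
from h import *
np.set_printoptions(precision=4,suppress=True)
S=lambda u,v:((u+.5)/4-.5+200,(v+.5)/4-.5+180)
T=lambda u,v:((u+.5)/3.6-.5+180,(v+.5)/3.6-.5+150)
for k,s,t,z in [("hL",(333,52),(362,190),.16),("hR",(408,135),(497,222),.16),("sleeve",(371,87),(430,205),.16),
 ("cuptop",(104,45),(48,225),.056),("tipL",(541,177),(637,215),.186),("tipR",(604,243),(718,228),.186),("cbL",(676,145),(657,102),.182),("cbR",(743,205),(740,120),.182),
 ("rim",(367,170),(432,213),.11)]:
    X,e=tri([ray("scene",S(*s)),ray("top",T(*t))])
    print(k,X,np.round(e,4),"S",plane("scene",S(*s),z)[:2],"T",plane("top",T(*t),z)[:2])
E
```

```text
hL [0.5653 0.0104 0.1557] [0.0017 0.0017] S [0.5626 0.0047] T [0.563  0.0114]
hR [ 0.5403 -0.0765  0.1611] [0.0009 0.0009] S [ 0.5422 -0.0757] T [ 0.5397 -0.076 ]
sleeve [ 0.5532 -0.0336  0.1614] [0.0017 0.0017] S [ 0.5562 -0.0327] T [ 0.552  -0.0327]
cuptop [0.5643 0.236  0.0492] [0.0014 0.0014] S [0.5599 0.2263] T [0.562  0.2354]
tipL [ 0.539  -0.1636  0.1866] [0.0015 0.0015] S [ 0.5411 -0.1637] T [ 0.5379 -0.1628]
tipR [ 0.5279 -0.2137  0.1863] [0.0004 0.0004] S [ 0.5279 -0.2133] T [ 0.5283 -0.214 ]
cbL [ 0.6131 -0.1814  0.18  ] [0.0004 0.0004] S [ 0.6112 -0.1832] T [ 0.6123 -0.1806]
cbR [ 0.5983 -0.2329  0.1833] [0.0007 0.0007] S [ 0.599  -0.2317] T [ 0.5991 -0.2338]
rim [ 0.5538 -0.036   0.1103] [0.0014 0.0014] S [ 0.5527 -0.0351] T [ 0.555  -0.0368]
```

```bash
cat > plan.py <<'E'
import sys,json,numpy as np
# usage: plan.py x y z yaw ; uses cmd.json (commanded pose), prints delta mm, turn; with --set stores
c=json.load(open("cmd.json")); a=[float(v) for v in sys.argv[1:5]]
y=np.radians(c[3]); X=np.array([np.cos(y),np.sin(y),0]);Z=np.array([0,0,-1.]);Y=np.cross(Z,X)
d=(np.array(a[:3])-c[:3])*1000
print("delta",np.round([d@X,d@Y,d@Z],1),"turn",round(c[3]-a[3],1))
E
cat > upd.py <<'E'
# apply executed delta to cmd.json: dx dy dz turn
import sys,json,numpy as np
from plant import ctrl
c=json.load(open("cmd.json")); a=[float(v) for v in sys.argv[1:5]]
y=np.radians(c[3]); X=np.array([np.cos(y),np.sin(y),0]);Z=np.array([0,0,-1.]);Y=np.cross(Z,X)
p=np.array(c[:3])+(a[0]*X+a[1]*Y+a[2]*Z)/1000
c=list(p)+[c[3]-a[3]]; json.dump(c,open("cmd.json","w"))
s=ctrl.observe(); q=s["tcp_rot"]; yaw=np.degrees(np.arctan2(2*(q[0]*q[1]+q[2]*q[3]),1-2*(q[1]**2+q[2]**2)))
print("cmd",np.round(c,4),"meas",np.round(s["tool_pos"],4),round(yaw,2),"F",np.round(s["contact_force"],1),"w",round(s["width"],4),"t",s["t"])
E
echo '[0.155,0.528,0.206,73.62]'>cmd.json; python3 plan.py 0.553 -0.034 0.26 -16
```

```text
delta [-427.   540.3  -54. ] turn 89.6
```

Call:
{"op": "step_arm", "data": {
  "rows": [
    {"delta_pos":[-15,20,-20],"turn":4,"fingers":94},
    {"delta_pos":[-45,60,-40],"turn":12,"fingers":94},
    {"delta_pos":[-80,105,-54],"turn":20,"fingers":94},
    {"delta_pos":[-120,150,-54],"turn":28,"fingers":94},
    {"delta_pos":[-160,200,-54],"turn":37,"fingers":94},
    {"delta_pos":[-200,250,-54],"turn":46,"fingers":80},
    {"delta_pos":[-240,300,-54],"turn":55,"fingers":70},
    {"delta_pos":[-280,350,-54],"turn":64,"fingers":60},
    {"delta_pos":[-320,400,-54],"turn":73,"fingers":60},
    {"delta_pos":[-360,450,-54],"turn":82,"fingers":60},
    {"delta_pos":[-395,500,-54],"turn":89.6,"fingers":60},
    {"delta_pos":[-420,530,-54],"turn":89.6,"fingers":60},
    {"delta_pos":[-427,540.3,-54],"turn":89.6,"fingers":60},
    {"delta_pos":[-427,540.3,-54],"turn":89.6,"fingers":60},
    {"delta_pos":[-427,540.3,-54],"turn":89.6,"fingers":60},
    {"delta_pos":[-427,540.3,-54],"turn":89.6,"fingers":60}
  ]
}}

```text
t: 2.15
tool_pos: [0.5526, -0.0329, 0.2601]
tcp_rot: [0.99, -0.138, 0.0, -0.0]
contact_force: [-0.2, -0.6, -0.0]
width: 0.0603
```

```bash
python3 upd.py -427 540.3 -54 89.6; python3 - <<'E'
from h import *; import cv2
cv2.imwrite("pics/w1.png",imaging.snapshot("wrist"))
m=imaging.camera_model("wrist");print(m["extrinsics"])
for p in [(.5653,.0104,.16),(.5403,-.0765,.16),(.553,-.034,.16)]: print(proj("wrist",p,m))
E
```

```text
cmd [  0.553  -0.034   0.26  -15.98 ] meas [ 0.5526 -0.0329  0.2601] -15.86 F [-0.2 -0.6 -0. ] w 0.0603 t 2.15
[[ 0.96165698  0.26671237  0.06387774  0.57160553]
 [-0.27425281  0.93424978  0.22795339  0.03380217]
 [ 0.00112022 -0.23673162  0.97157444  0.43997118]
 [ 0.          0.          0.          1.        ]]
(np.float64(280.0635047622688), np.float64(157.9814499708622))
(np.float64(279.8437265165163), np.float64(252.4756861402565))
(np.float64(280.4361635313134), np.float64(207.8770444512536))
```

View pics/w1.png

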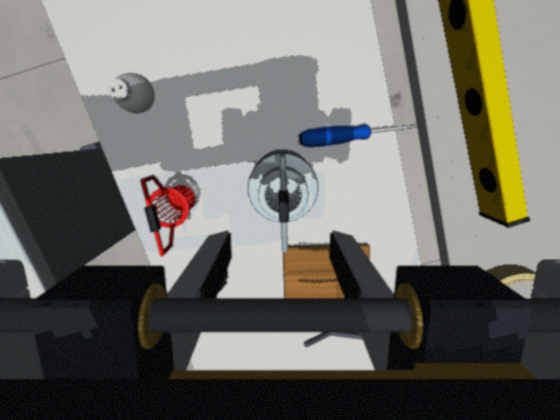

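```bash
python3 - <<'E'
import cv2
s=cv2.imread("pics/w1.png")
cv2.imwrite("pics/c3.png",cv2.resize(s[140:260,230:340],None,fx=5,fy=5,interpolation=cv2.INTER_CUBIC))
E
```

```text
(no output)
```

View pics/c3.png

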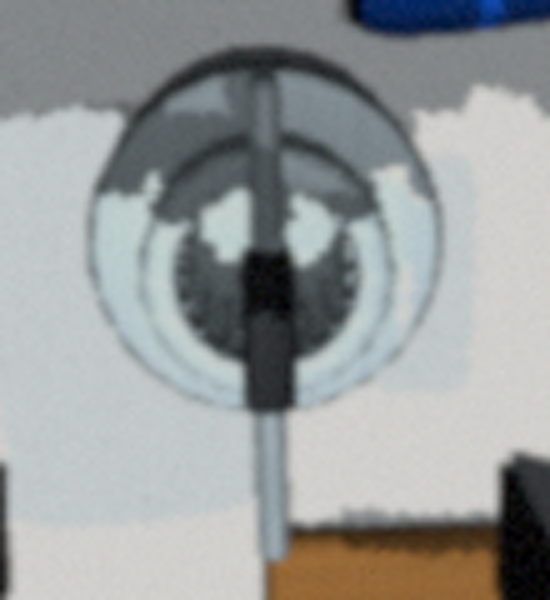

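```bash
python3 - <<'E'
from h import *
m=imaging.camera_model("wrist")
for p in [(283.9,206),(283,155),(284.5,250.5),(283.2,185.7)]: print(plane("w",p,.16,m))
E
python3 plan.py .5565 -.033 .141 -15
```

```text
[ 0.55658822 -0.03315396  0.16      ]
[0.56854799 0.01222178 0.16      ]
[ 0.54516955 -0.07577675  0.16      ]
[ 0.5611611  -0.01457791  0.16      ]
delta [  3.1  -2.  119. ] turn -1.0
```

Call:
{"op": "step_arm", "data": {
  "rows": [
    {"delta_pos":[3,-1,30],"turn":-1,"fingers":50},
    {"delta_pos":[3,-1,70],"turn":-1,"fingers":50},
    {"delta_pos":[3,-1,100],"turn":-1,"fingers":50},
    {"delta_pos":[3,-1,119],"turn":-1,"fingers":50},
    {"delta_pos":[3,-1,119],"turn":-1,"fingers":50},
    {"delta_pos":[3,-1,119],"turn":-1,"fingers":50}
  ]
}}

```text
t: 2.95
tool_pos: [0.5571, -0.0341, 0.1422]
tcp_rot: [0.991, -0.13, 0.001, -0.0]
contact_force: [0.3, 0.3, 0.6]
width: 0.0499
```

```bash
python3 upd.py 3 -1 119 -1; python3 - <<'E'
from h import *; import cv2
w=imaging.snapshot("wrist"); s=imaging.snapshot("scene")
cv2.imwrite("pics/w2.png",np.hstack([w[60:360,80:480],cv2.resize(s[180:330,200:400],None,fx=2,fy=2)]))
E
```

```text
cmd [  0.5561  -0.0339   0.141  -14.98  ] meas [ 0.5571 -0.0341  0.1422] -14.96 F [0.3 0.3 0.6] w 0.0499 t 2.95
```

View pics/w2.png

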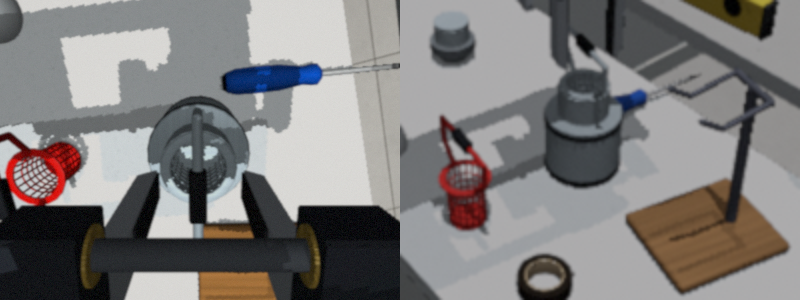

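Call:
{"op": "step_arm", "data": {
  "rows": [
    {"delta_pos":[0,0,0],"turn":0,"fingers":20},
    {"delta_pos":[0,0,0],"turn":0,"fingers":4},
    {"delta_pos":[0,0,0],"turn":0,"fingers":4},
    {"delta_pos":[0,0,0],"turn":0,"fingers":4},
    {"delta_pos":[0,0,0],"turn":0,"fingers":4}
  ]
}}

```text
t: 3.68
tool_pos: [0.5561, -0.0341, 0.1403]
tcp_rot: [0.991, -0.13, -0.0, -0.0]
contact_force: [0.6, 0.8, 0.0]
width: 0.0098
```

```bash
python3 upd.py 0 0 0 0
```

```text
cmd [  0.5561  -0.0339   0.141  -14.98  ] meas [ 0.5561 -0.0341  0.1403] -14.97 F [0.6 0.8 0. ] w 0.0098 t 3.675
```

Gripped (9.8 mm). Lift straight up slowly, 100 mm.

Call:
{"op": "step_arm", "data": {
  "rows": [
    {"delta_pos":[0,0,-5],"turn":0,"fingers":4},
    {"delta_pos":[0,0,-15],"turn":0,"fingers":4},
    {"delta_pos":[0,0,-30],"turn":0,"fingers":4},
    {"delta_pos":[0,0,-45],"turn":0,"fingers":4},
    {"delta_pos":[0,0,-60],"turn":0,"fingers":4},
    {"delta_pos":[0,0,-75],"turn":0,"fingers":4},
    {"delta_pos":[0,0,-90],"turn":0,"fingers":4},
    {"delta_pos":[0,0,-100],"turn":0,"fingers":4},
    {"delta_pos":[0,0,-100],"turn":0,"fingers":4}
  ]
}}

```text
t: 4.8
tool_pos: [0.5567, -0.0342, 0.2416]
tcp_rot: [0.991, -0.13, 0.001, -0.0]
contact_force: [-0.2, 0.5, -1.2]
width: 0.01
```

```bash
python3 upd.py 0 0 -100 0; python3 - <<'E'
from h import *; import cv2
w=imaging.snapshot("wrist"); s=imaging.snapshot("scene")
cv2.imwrite("pics/w3.png",np.hstack([w[60:360,80:480],cv2.resize(s[130:330,150:416],(400,300))]))
E
python3 plan.py .484 -.177 .24 -14;python3 plan.py .484 -.177 .186 -14;python3 plan.py .557 -.195 .186 -14
```

```text
cmd [  0.5561  -0.0339   0.241  -14.98  ] meas [ 0.5567 -0.0342  0.2416] -14.97 F [-0.2  0.5 -1.2] w 0.01 t 4.8
delta [-32.7 156.9   1. ] turn -1.0
delta [-32.7 156.9  55. ] turn -1.0
delta [ 42.5 155.4  55. ] turn -1.0
```

View pics/w3.png

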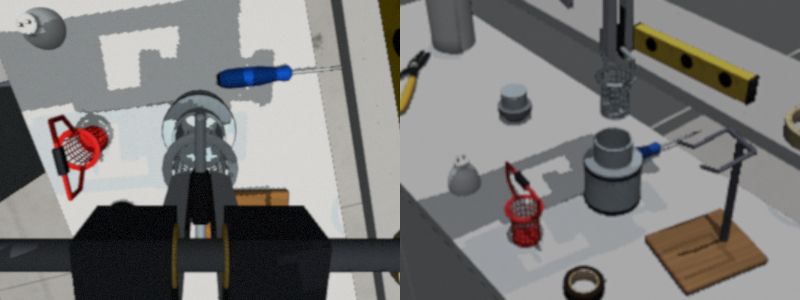

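Call:
{"op": "step_arm", "data": {
  "rows": [
    {"delta_pos":[-10,10,0],"turn":0,"fingers":4},
    {"delta_pos":[-25,30,0],"turn":-1,"fingers":4},
    {"delta_pos":[-33,55,0],"turn":-1,"fingers":4},
    {"delta_pos":[-33,80,0],"turn":-1,"fingers":4},
    {"delta_pos":[-33,105,0],"turn":-1,"fingers":4},
    {"delta_pos":[-33,130,5],"turn":-1,"fingers":4},
    {"delta_pos":[-33,147,15],"turn":-1,"fingers":4},
    {"delta_pos":[-33,155,30],"turn":-1,"fingers":4},
    {"delta_pos":[-33,157,45],"turn":-1,"fingers":4},
    {"delta_pos":[-33,157,53],"turn":-1,"fingers":4},
    {"delta_pos":[-33,157,53],"turn":-1,"fingers":4},
    {"delta_pos":[-33,157,53],"turn":-1,"fingers":4}
  ]
}}

```text
t: 6.4
tool_pos: [0.4842, -0.177, 0.188]
tcp_rot: [0.993, -0.121, 0.0, 0.0]
contact_force: [-0.1, 0.5, -1.5]
width: 0.0097
```

```bash
python3 upd.py -33 157 53 -1; python3 - <<'E'
from h import *; import cv2
w=imaging.snapshot("wrist"); s=imaging.snapshot("scene");t=imaging.snapshot("top")
cv2.imwrite("pics/s4.png",s);cv2.imwrite("pics/t4.png",t)
cv2.imwrite("pics/w4.png",np.hstack([cv2.resize(t[160:260,280:413],(400,300)),cv2.resize(s[180:330,220:420],(400,300))]))
E
```

```text
cmd [  0.4837  -0.177    0.188  -13.98  ] meas [ 0.4842 -0.177   0.188 ] -13.93 F [-0.1  0.5 -1.5] w 0.0097 t 6.4
```

View pics/w4.png

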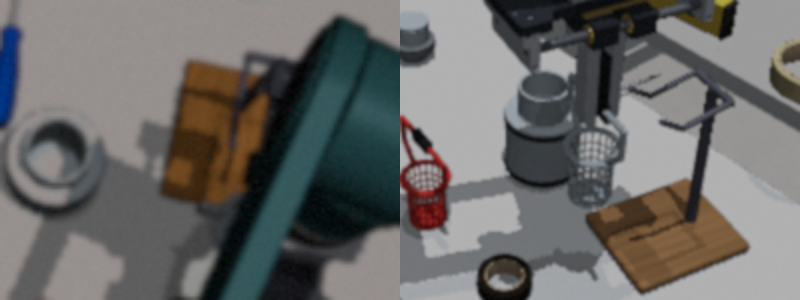

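```bash
python3 - <<'E'
from h import *; import cv2
s=cv2.imread("pics/s4.png")
cv2.imwrite("pics/c5.png",cv2.resize(s[200:300,290:410],None,fx=6,fy=6,interpolation=cv2.INTER_CUBIC))
yy=np.radians(-14);Y=np.array([-np.sin(yy),np.cos(yy),0])
print(proj("scene",np.array([.484,-.177,.207])-.043*Y),proj("scene",np.array([.484,-.177,.207])+.043*Y))
E
python3 plan.py .557 -.195 .188 -14
```

```text
(np.float64(331.608219688673), np.float64(245.65098723823516)) (np.float64(305.52859796253773), np.float64(217.09483750355915))
delta [75.5 -0.3  0. ] turn 0.0
```

View pics/c5.png

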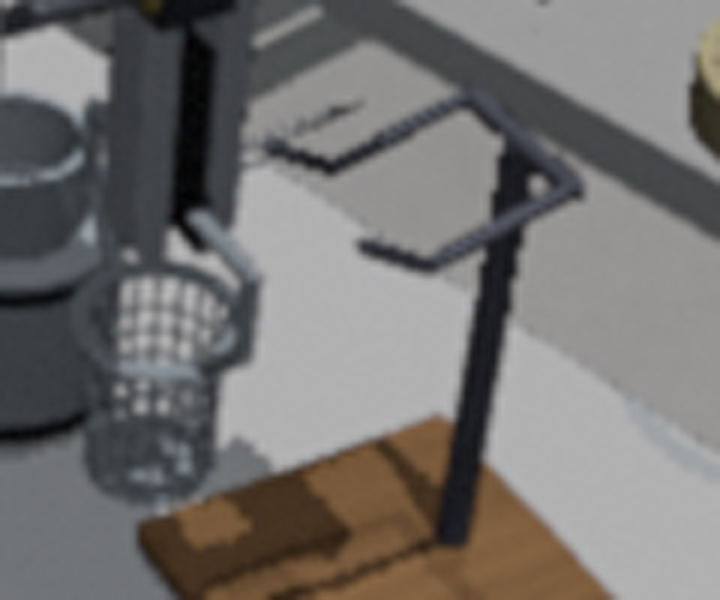

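Call:
{"op": "step_arm", "data": {
  "rows": [
    {"delta_pos":[8,0,0],"turn":0,"fingers":4},
    {"delta_pos":[20,0,0],"turn":0,"fingers":4},
    {"delta_pos":[32,0,0],"turn":0,"fingers":4},
    {"delta_pos":[44,0,0],"turn":0,"fingers":4},
    {"delta_pos":[56,0,0],"turn":0,"fingers":4},
    {"delta_pos":[68,0,0],"turn":0,"fingers":4},
    {"delta_pos":[75,0,0],"turn":0,"fingers":4},
    {"delta_pos":[75,0,0],"turn":0,"fingers":4},
    {"delta_pos":[75,0,0],"turn":0,"fingers":4}
  ]
}}

```text
t: 7.68
tool_pos: [0.5565, -0.1949, 0.1869]
tcp_rot: [0.993, -0.122, -0.0, -0.001]
contact_force: [0.5, 1.2, -4.1]
width: 0.0098
```

```bash
python3 upd.py 75 0 0 0; python3 - <<'E'
from h import *; import cv2
s=imaging.snapshot("scene")
cv2.imwrite("pics/c6.png",cv2.resize(s[200:300,290:410],None,fx=6,fy=6,interpolation=cv2.INTER_CUBIC))
E
```

```text
cmd [  0.5564  -0.1952   0.188  -13.98  ] meas [ 0.5565 -0.1949  0.1869] -13.96 F [ 0.5  1.2 -4.1] w 0.0098 t 7.675
```

View pics/c6.png

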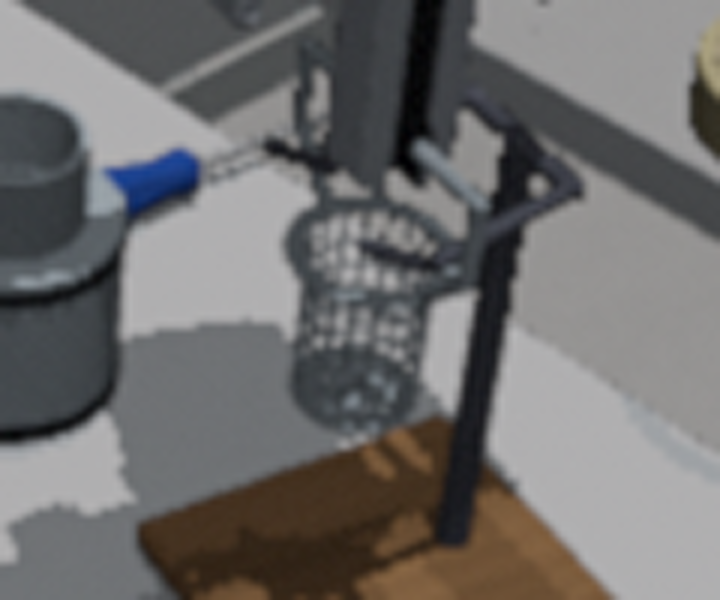

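Call:
{"op": "step_arm", "data": {
  "rows": [
    {"delta_pos":[0,0,6],"turn":0,"fingers":4},
    {"delta_pos":[0,0,12],"turn":0,"fingers":4},
    {"delta_pos":[0,0,18],"turn":0,"fingers":4},
    {"delta_pos":[0,0,23],"turn":0,"fingers":4},
    {"delta_pos":[0,0,26],"turn":0,"fingers":4},
    {"delta_pos":[0,0,28],"turn":0,"fingers":4},
    {"delta_pos":[0,0,28],"turn":0,"fingers":4}
  ]
}}

```text
t: 8.6
tool_pos: [0.5565, -0.1954, 0.1594]
tcp_rot: [0.993, -0.122, -0.0, -0.0]
contact_force: [0.1, 0.9, -1.3]
width: 0.0096
```

```bash
python3 upd.py 0 0 28 0; python3 - <<'E'
from h import *; import cv2
s=imaging.snapshot("scene")
cv2.imwrite("pics/c7.png",cv2.resize(s[200:300,290:410],None,fx=6,fy=6,interpolation=cv2.INTER_CUBIC))
E
```

```text
cmd [  0.5564  -0.1952   0.16   -13.98  ] meas [ 0.5565 -0.1954  0.1594] -13.97 F [ 0.1  0.9 -1.3] w 0.0096 t 8.6
```

View pics/c7.png

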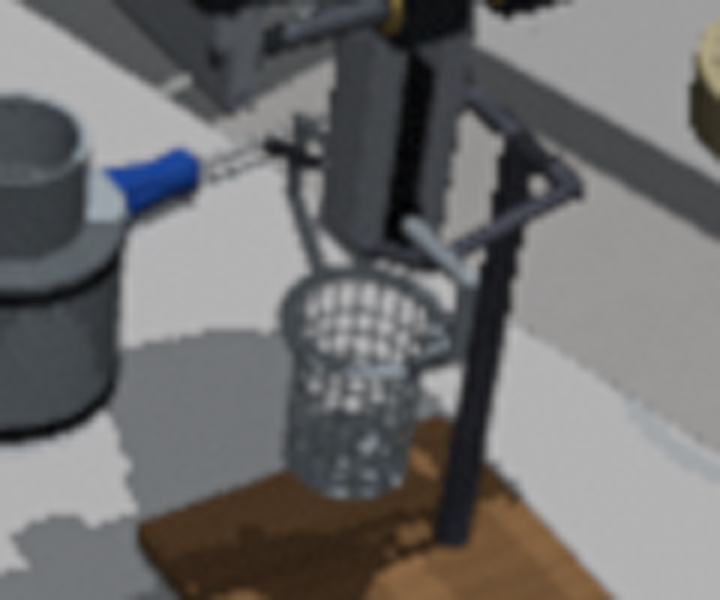

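Nearly there; the bar crosses both prongs. Creep down a little to touch.

Call:
{"op": "step_arm", "data": {
  "rows": [
    {"delta_pos":[0,0,1],"turn":0,"fingers":4},
    {"delta_pos":[0,0,2],"turn":0,"fingers":4},
    {"delta_pos":[0,0,3],"turn":0,"fingers":4},
    {"delta_pos":[0,0,3],"turn":0,"fingers":4},
    {"delta_pos":[0,0,3],"turn":0,"fingers":4}
  ]
}}

```text
t: 9.28
tool_pos: [0.5572, -0.1956, 0.1575]
tcp_rot: [0.993, -0.122, 0.001, 0.0]
contact_force: [1.3, 0.2, 4.3]
width: 0.0098
```

```bash
python3 upd.py 0 0 3 0
```

```text
cmd [  0.5564  -0.1952   0.157  -13.98  ] meas [ 0.5572 -0.1956  0.1575] -13.97 F [1.3 0.2 4.3] w 0.0098 t 9.275
```

Call:
{"op": "step_arm", "data": {
  "rows": [
    {"delta_pos":[0,0,0],"turn":0,"fingers":14},
    {"delta_pos":[0,0,0],"turn":0,"fingers":20},
    {"delta_pos":[0,0,0],"turn":0,"fingers":30},
    {"delta_pos":[0,0,0],"turn":0,"fingers":34},
    {"delta_pos":[0,0,0],"turn":0,"fingers":34},
    {"delta_pos":[0,0,-10],"turn":0,"fingers":34},
    {"delta_pos":[0,0,-25],"turn":0,"fingers":34},
    {"delta_pos":[0,0,-50],"turn":0,"fingers":34},
    {"delta_pos":[0,0,-80],"turn":0,"fingers":34},
    {"delta_pos":[0,0,-103],"turn":0,"fingers":34},
    {"delta_pos":[0,0,-103],"turn":0,"fingers":34}
  ]
}}

```text
t: 10.65
tool_pos: [0.5578, -0.1959, 0.2635]
tcp_rot: [0.993, -0.122, 0.003, 0.001]
contact_force: [-0.3, -0.1, 0.1]
width: 0.0338
```

```bash
python3 upd.py 0 0 -103 0; python3 - <<'E'
from h import *; import cv2
s=imaging.snapshot("scene");w=imaging.snapshot("wrist")
cv2.imwrite("pics/c8.png",np.hstack([cv2.resize(s[200:300,290:410],(480,400),interpolation=cv2.INTER_CUBIC),cv2.resize(w[100:300,200:360],(320,400))]))
E
python3 plan.py .562 .235 .26 -14
```

```text
cmd [  0.5564  -0.1952   0.26   -13.98  ] meas [ 0.5578 -0.1959  0.2635] -13.97 F [-0.3 -0.1  0.1] w 0.0338 t 10.65
delta [ -98.5 -418.8    0. ] turn 0.0
```

View pics/c8.png

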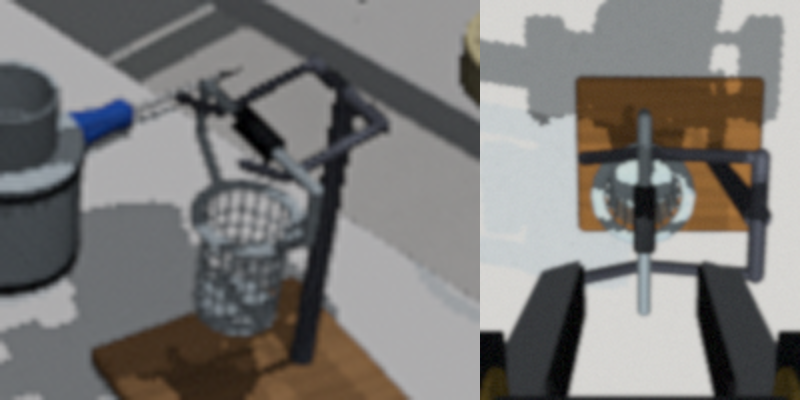

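Call:
{"op": "step_arm", "data": {
  "rows": [
    {"delta_pos":[-7,-30,0],"turn":0,"fingers":60},
    {"delta_pos":[-19,-80,0],"turn":0,"fingers":94},
    {"delta_pos":[-31,-132,0],"turn":0,"fingers":94},
    {"delta_pos":[-44,-185,0],"turn":0,"fingers":94},
    {"delta_pos":[-56,-238,0],"turn":0,"fingers":94},
    {"delta_pos":[-68,-290,0],"turn":0,"fingers":94},
    {"delta_pos":[-80,-340,0],"turn":0,"fingers":94},
    {"delta_pos":[-90,-382,0],"turn":0,"fingers":94},
    {"delta_pos":[-96,-408,0],"turn":0,"fingers":94},
    {"delta_pos":[-98.5,-419,0],"turn":0,"fingers":94},
    {"delta_pos":[-98.5,-419,0],"turn":0,"fingers":94},
    {"delta_pos":[-98.5,-419,0],"turn":0,"fingers":94}
  ]
}}

```text
t: 12.25
tool_pos: [0.5623, 0.2338, 0.2593]
tcp_rot: [0.992, -0.122, -0.0, 0.0]
contact_force: [-0.2, 0.3, -0.0]
width: 0.0943
```

```bash
python3 upd.py -98.5 -419 0 0; python3 - <<'E'
from h import *; import cv2
w=imaging.snapshot("wrist");m=imaging.camera_model("wrist")
import pickle;pickle.dump(m,open("w9.pkl","wb"))
cv2.imwrite("pics/w9.png",w)
cv2.imwrite("pics/c9.png",cv2.resize(w[145:265,220:340],None,fx=5,fy=5,interpolation=cv2.INTER_CUBIC))
for z in (0,.014,.028,.056): print(proj("w",(.562,.235,z),m))
t=imaging.snapshot("top");s=imaging.snapshot("scene");cv2.imwrite("pics/t9.png",t);cv2.imwrite("pics/s9.png",s)
cv2.imwrite("pics/d9.png",np.hstack([cv2.resize(t[160:260,270:400],(390,300)),cv2.resize(s[180:330,220:420],(400,300))]))
E
```

```text
cmd [  0.5621   0.2352   0.26   -13.98  ] meas [0.5623 0.2338 0.2593] -14.05 F [-0.2  0.3 -0. ] w 0.0943 t 12.25
(np.float64(279.4267047114085), np.float64(179.23977295603936))
(np.float64(279.41097010239287), np.float64(180.80272575464718))
(np.float64(279.3942062297131), np.float64(182.46791754264993))
(np.float64(279.35715844903194), np.float64(186.147953852436))
```

View pics/c9.png

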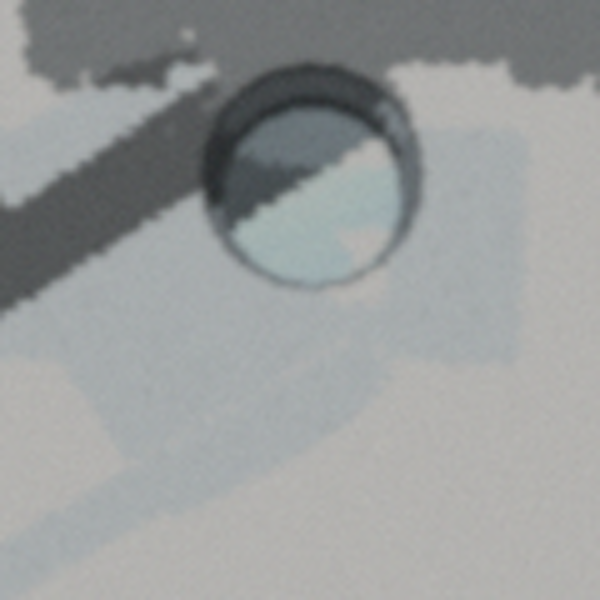

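View pics/d9.png

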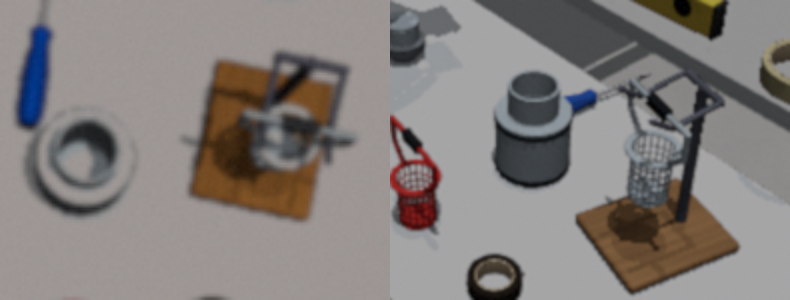

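```bash
python3 - <<'E'
from h import *; import cv2,pickle
m=pickle.load(open("w9.pkl","rb"))
print(plane("w",(283.4,184.1),.056,m),plane("w",(282.4,180.3),.028,m), plane("w",(282.4,179.8),.021,m))
s=cv2.imread("pics/s9.png");t=cv2.imread("pics/t9.png")
cv2.imwrite("pics/e9.png",np.hstack([cv2.resize(t[185:235,270:325],(396,360),interpolation=cv2.INTER_CUBIC),cv2.resize(s[210:280,260:330],(400,400),interpolation=cv2.INTER_CUBIC)[:360]]))
E
```

```text
[0.56753962 0.2362847  0.056     ] [0.5666184 0.2368629 0.028    ] [0.56656722 0.23643361 0.021     ]
```

View pics/e9.png

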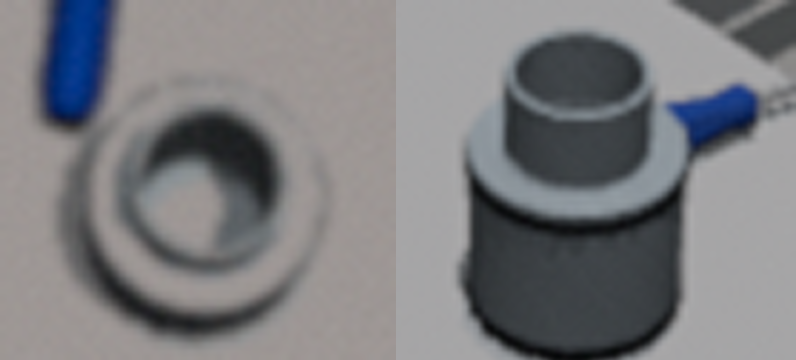

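```bash
python3 plan.py .567 .2365 .005 -14
```

```text
delta [  4.5  -2.4 255. ] turn 0.0
```

Call:
{"op": "step_arm", "data": {
  "rows": [
    {"delta_pos":[4.5,-2.4,30],"turn":0,"fingers":94},
    {"delta_pos":[4.5,-2.4,70],"turn":0,"fingers":94},
    {"delta_pos":[4.5,-2.4,110],"turn":0,"fingers":94},
    {"delta_pos":[4.5,-2.4,145],"turn":0,"fingers":94},
    {"delta_pos":[4.5,-2.4,165],"turn":0,"fingers":94},
    {"delta_pos":[4.5,-2.4,170],"turn":0,"fingers":94},
    {"delta_pos":[4.5,-2.4,170],"turn":0,"fingers":94}
  ]
}}

```text
t: 13.28
tool_pos: [0.5675, 0.2359, 0.0901]
tcp_rot: [0.993, -0.122, 0.0, -0.0]
contact_force: [-0.3, 0.4, 0.6]
width: 0.0939
```

```bash
python3 upd.py 4.5 -2.4 170 0; python3 - <<'E'
from h import *; import cv2
w=imaging.snapshot("wrist");m=imaging.camera_model("wrist")
import pickle;pickle.dump(m,open("w10.pkl","wb"))
cv2.imwrite("pics/w10.png",w)
for z in (.028,.056): print(proj("w",(.567,.2365,z),m))
E
```

```text
cmd [  0.567    0.2365   0.09   -13.98  ] meas [0.5675 0.2359 0.0901] -14.01 F [-0.3  0.4  0.6] w 0.0939 t 13.275
(np.float64(278.49325421728594), np.float64(218.00214772573182))
(np.float64(278.39049839316823), np.float64(228.59304860272528))
```

View pics/w10.png

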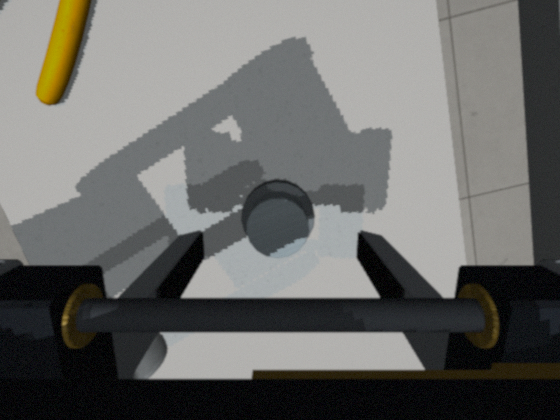

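Call:
{"op": "step_arm", "data": {
  "rows": [
    {"delta_pos":[0,0,20],"turn":0,"fingers":94},
    {"delta_pos":[0,0,45],"turn":0,"fingers":94},
    {"delta_pos":[0,0,65],"turn":0,"fingers":94},
    {"delta_pos":[0,0,78],"turn":0,"fingers":94},
    {"delta_pos":[0,0,84],"turn":0,"fingers":94},
    {"delta_pos":[0,0,85],"turn":0,"fingers":85},
    {"delta_pos":[0,0,85],"turn":0,"fingers":75},
    {"delta_pos":[0,0,85],"turn":0,"fingers":66},
    {"delta_pos":[0,0,85],"turn":0,"fingers":60},
    {"delta_pos":[0,0,85],"turn":0,"fingers":50},
    {"delta_pos":[0,0,85],"turn":0,"fingers":50},
    {"delta_pos":[0,0,85],"turn":0,"fingers":50}
  ]
}}

```text
t: 14.82
tool_pos: [0.567, 0.2364, 0.005]
tcp_rot: [0.993, -0.122, -0.0, -0.0]
contact_force: [-3.3, 0.2, 3.9]
width: 0.0593
```

```bash
python3 upd.py 0 0 85 0; python3 - <<'E'
from h import *; import cv2
w=imaging.snapshot("wrist")
cv2.imwrite("pics/w11.png",w)
E
```

```text
cmd [ 5.670e-01  2.365e-01  5.000e-03 -1.398e+01] meas [0.567  0.2364 0.005 ] -13.97 F [-3.3  0.2  3.9] w 0.0593 t 14.825
```

View pics/w11.png

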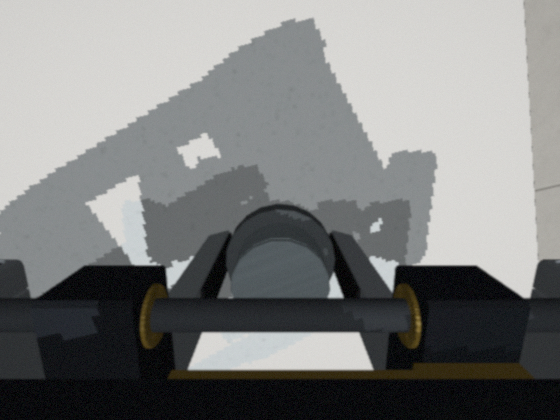

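```bash
python3 - <<'E'
from h import *
m=imaging.camera_model("wrist")
yy=np.radians(-14);Yt=np.array([np.sin(yy),-np.cos(yy),0])
c=np.array([.567,.2364,.028]);print(proj("w",c,m),proj("w",c-.03*Yt,m),proj("w",c+[0,0,.028],m))
E
python3 plan.py .555 -.034 .19 -14
```

```text
(np.float64(279.8708119338783), np.float64(261.5895651555368)) (np.float64(279.843607352914), np.float64(208.1539104756651)) (np.float64(279.8412340519449), np.float64(286.8365505620393))
delta [  53.7  265.4 -185. ] turn 0.0
```

Call:
{"op": "step_arm", "data": {
  "rows": [
    {"delta_pos":[0,0,-2],"turn":0,"fingers":50},
    {"delta_pos":[0,0,-8],"turn":0,"fingers":50},
    {"delta_pos":[0,0,-20],"turn":0,"fingers":50},
    {"delta_pos":[0,0,-40],"turn":0,"fingers":50},
    {"delta_pos":[0,0,-65],"turn":0,"fingers":50},
    {"delta_pos":[0,0,-95],"turn":0,"fingers":50},
    {"delta_pos":[0,0,-125],"turn":0,"fingers":50},
    {"delta_pos":[0,0,-150],"turn":0,"fingers":50},
    {"delta_pos":[0,0,-160],"turn":0,"fingers":50},
    {"delta_pos":[0,0,-160],"turn":0,"fingers":50}
  ]
}}

```text
t: 16.12
tool_pos: [0.5676, 0.2364, 0.1659]
tcp_rot: [0.993, -0.122, 0.001, -0.001]
contact_force: [0.3, -1.0, -1.4]
width: 0.0593
```

```bash
python3 upd.py 0 0 -160 0; python3 plan.py .555 -.034 .165 -14;python3 - <<'E'
from h import *; import cv2
w=imaging.snapshot("wrist");s=imaging.snapshot("scene")
cv2.imwrite("pics/w12.png",np.hstack([w[150:350,180:380],s[100:300,150:400]]))
E
```

```text
cmd [  0.567    0.2365   0.165  -13.98  ] meas [0.5676 0.2364 0.1659] -13.97 F [ 0.3 -1.  -1.4] w 0.0593 t 16.125
delta [ 53.7 265.4  -0. ] turn 0.0
```

View pics/w12.png

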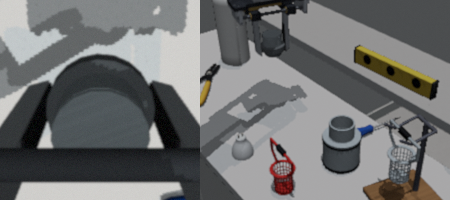

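Call:
{"op": "step_arm", "data": {
  "rows": [
    {"delta_pos":[2,10,0],"turn":0,"fingers":50},
    {"delta_pos":[6,30,0],"turn":0,"fingers":50},
    {"delta_pos":[11,58,0],"turn":0,"fingers":50},
    {"delta_pos":[17,90,0],"turn":0,"fingers":50},
    {"delta_pos":[23,122,0],"turn":0,"fingers":50},
    {"delta_pos":[29,154,0],"turn":0,"fingers":50},
    {"delta_pos":[35,186,0],"turn":0,"fingers":50},
    {"delta_pos":[41,218,0],"turn":0,"fingers":50},
    {"delta_pos":[46,250,0],"turn":0,"fingers":50},
    {"delta_pos":[50,280,0],"turn":0,"fingers":50},
    {"delta_pos":[53,305,0],"turn":0,"fingers":50},
    {"delta_pos":[54,320,0],"turn":0,"fingers":50},
    {"delta_pos":[54,325,0],"turn":0,"fingers":50},
    {"delta_pos":[54,325,0],"turn":0,"fingers":50},
    {"delta_pos":[54,325,0],"turn":0,"fingers":50}
  ]
}}

```text
t: 18.1
tool_pos: [0.5411, -0.0915, 0.1645]
tcp_rot: [0.993, -0.121, 0.0, -0.0]
contact_force: [-0.2, -1.2, -1.4]
width: 0.0597
```

```bash
python3 upd.py 54 325 0 0; python3 - <<'E'
from h import *; import cv2,pickle
w=imaging.snapshot("wrist");m=imaging.camera_model("wrist");pickle.dump(m,open("w13.pkl","wb"))
cv2.imwrite("pics/w13.png",w)
cv2.imwrite("pics/c13.png",cv2.resize(w[80:200,220:340],None,fx=5,fy=5,interpolation=cv2.INTER_CUBIC))
print(proj("w",(.5565,-.034,.11),m))
E
```

```text
cmd [  0.5409  -0.0919   0.165  -13.98  ] meas [ 0.5411 -0.0915  0.1645] -13.91 F [-0.2 -1.2 -1.4] w 0.0597 t 18.1
(np.float64(281.2360422989592), np.float64(144.09145708333511))
```

View pics/w13.png

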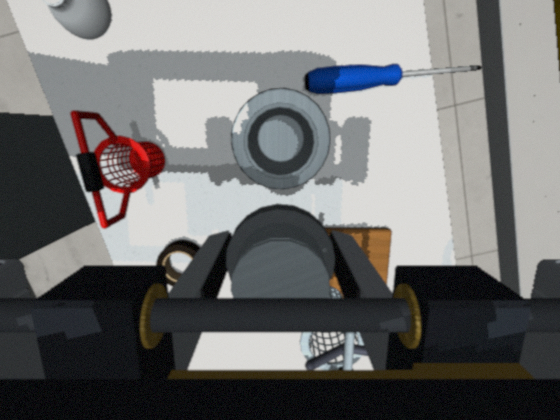

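View pics/c13.png

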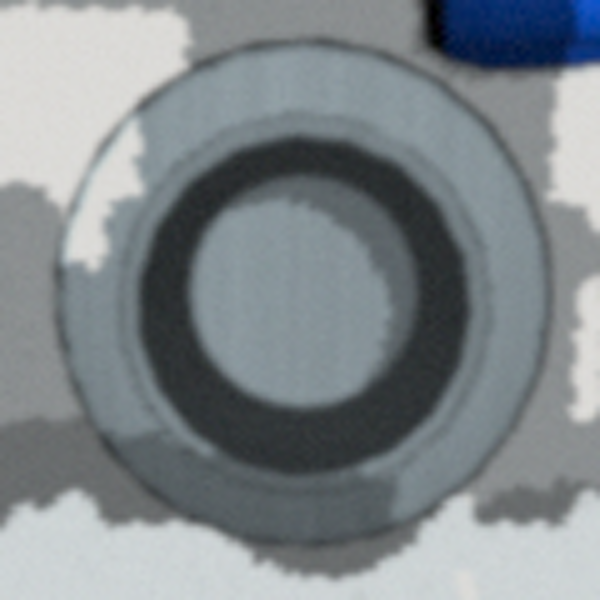

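```bash
python3 - <<'E'
from h import *; import cv2,pickle
m=pickle.load(open("w13.pkl","rb"))
print(plane("w",(280.5,140.5),.11,m),plane("w",(280.4,140.3),.11,m))
yy=np.radians(-14);Xt=np.array([np.cos(yy),np.sin(yy),0]);Yt=np.array([np.sin(yy),-np.cos(yy),0])
c0=np.array([.5411,-.0915,.1645-.005])
for z,r in((.014,.03),(.028,.03),(.028,.023),(.056,.023),(.056,.0215)):
    c=c0+[0,0,z]; print(z,r,np.round([proj("w",c+v,m) for v in(0*Yt,-r*Yt,-r*Xt,r*Xt)],1).tolist())
w=cv2.imread("pics/w13.png");cv2.imwrite("pics/c14.png",cv2.resize(w[190:310,210:350],None,fx=5,fy=5,interpolation=cv2.INTER_CUBIC))
E
```

```text
[ 0.55659829 -0.03133625  0.11      ] [ 0.55656138 -0.03117781  0.11      ]
0.014 0.03 [[279.8, 251.8], [279.8, 202.2], [228.8, 251.8], [330.7, 251.9]]
0.028 0.03 [[279.7, 261.6], [279.8, 208.2], [224.6, 261.6], [334.8, 261.7]]
0.028 0.023 [[279.7, 261.6], [279.8, 221.1], [237.5, 261.6], [322.0, 261.7]]
0.056 0.023 [[279.7, 286.9], [279.7, 239.3], [229.3, 286.9], [330.0, 286.9]]
0.056 0.0215 [[279.7, 286.9], [279.7, 242.5], [232.6, 286.9], [326.8, 286.9]]
```

View pics/c14.png

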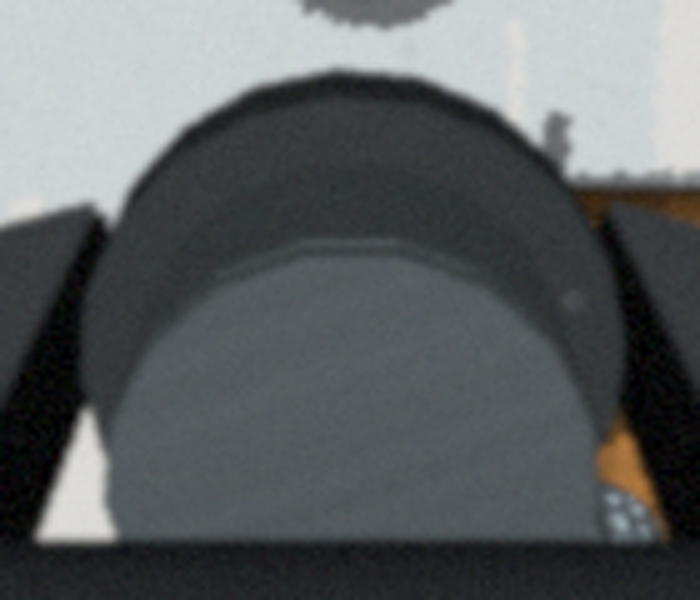

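```bash
python3 - <<'E'
from h import *; import cv2,pickle
m=pickle.load(open("w13.pkl","rb"))
print("shoulder now",plane("w",(280.6,138.4),.076,m))
# w1 model
w1=dict(K=m["K"],extrinsics=np.array([[ 0.96165698,0.26671237,0.06387774,0.57160553],[-0.27425281,0.93424978,0.22795339,0.03380217],[ 0.00112022,-0.23673162,0.97157444,0.43997118],[0,0,0,1]]))
print("shoulder w1",plane("w",(282.9,185.5),.076,w1))
print("scene rim now",plane("scene",(291.6,223.06),.11))
E
python3 plan.py .5566 -.0312 .165 -14
```

```text
shoulder now [ 0.55689761 -0.03073311  0.076     ]
shoulder w1 [ 0.55774995 -0.02876363  0.076     ]
scene rim now [ 0.55094909 -0.03786967  0.11      ]
delta [  0.6 -62.7  -0. ] turn 0.0
```

Call:
{"op": "step_arm", "data": {
  "rows": [
    {"delta_pos":[0,-8,0],"turn":0,"fingers":50},
    {"delta_pos":[0.5,-22,0],"turn":0,"fingers":50},
    {"delta_pos":[0.5,-38,0],"turn":0,"fingers":50},
    {"delta_pos":[0.5,-53,0],"turn":0,"fingers":50},
    {"delta_pos":[0.5,-61,0],"turn":0,"fingers":50},
    {"delta_pos":[0.5,-62.7,8],"turn":0,"fingers":50},
    {"delta_pos":[0.5,-62.7,20],"turn":0,"fingers":50},
    {"delta_pos":[0.5,-62.7,32],"turn":0,"fingers":50},
    {"delta_pos":[0.5,-62.7,40],"turn":0,"fingers":50},
    {"delta_pos":[0.5,-62.7,43],"turn":0,"fingers":50},
    {"delta_pos":[0.5,-62.7,43],"turn":0,"fingers":50},
    {"delta_pos":[0.5,-62.7,43],"turn":0,"fingers":50}
  ]
}}

```text
t: 19.65
tool_pos: [0.557, -0.0316, 0.122]
tcp_rot: [0.993, -0.122, 0.001, -0.0]
contact_force: [0.3, 0.3, -0.8]
width: 0.0595
```

```bash
python3 upd.py 0.5 -62.7 43 0; python3 - <<'E'
from h import *; import cv2
w=imaging.snapshot("wrist");s=imaging.snapshot("scene")
cv2.imwrite("pics/w15.png",np.hstack([w[150:350,180:380],cv2.resize(s[190:290,240:340],(600,600),interpolation=cv2.INTER_CUBIC)[:200*3].copy()[0:200]])) if 0 else cv2.imwrite("pics/w15.png",cv2.resize(s[190:290,240:340],(600,600),interpolation=cv2.INTER_CUBIC))
E
```

```text
cmd [  0.5565  -0.0312   0.122  -13.98  ] meas [ 0.557  -0.0316  0.122 ] -13.98 F [ 0.3  0.3 -0.8] w 0.0595 t 19.65
```

View pics/w15.png

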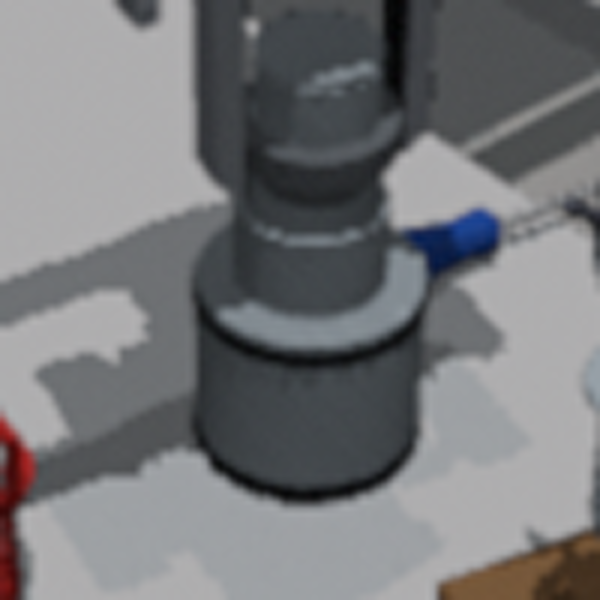

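```bash
python3 - <<'E'
from h import *; import cv2
for z in (.02,.06,.095,.11,.13,.14,.16): 
    u=proj("scene",(.5566,-.0312,z)); print(z,(np.array(u)-[240,190])*6+2.5)
s=imaging.snapshot("scene");cv2.imwrite("pics/s16.png",s)
cv2.imwrite("pics/c16.png",cv2.resize(s[190:245,265:320],(770,770),interpolation=cv2.INTER_CUBIC)[:600])
t=imaging.snapshot("top");cv2.imwrite("pics/t16.png",cv2.resize(t[180:240,260:340],(800,600),interpolation=cv2.INTER_CUBIC))
E
```

```text
0.02 [306.25640012 379.23175792]
0.06 [308.53697622 296.01391109]
0.095 [310.62880336 219.68348274]
0.11 [311.55443124 185.90747368]
0.13 [312.81704337 139.83496485]
0.14 [313.46090226 116.34066004]
0.16 [314.77456884  68.40518236]
```

View pics/c16.png

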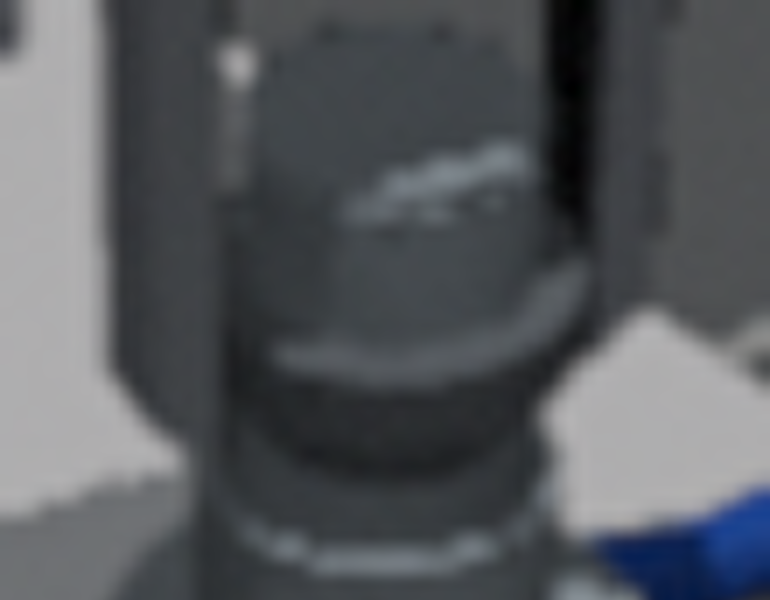

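View pics/t16.png

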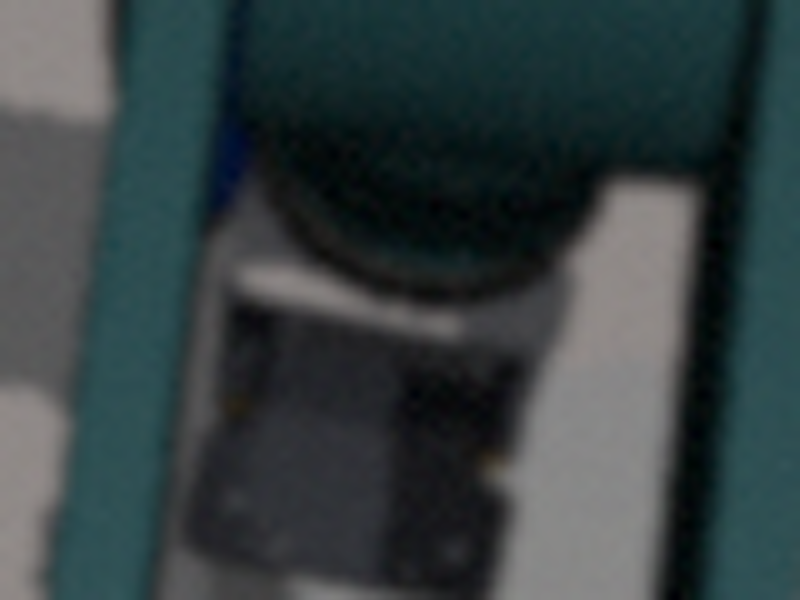

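```bash
python3 - <<'E'
from h import *
d=np.array([.5167,.6261,0]);d/=np.linalg.norm(d)
c=np.array([.5566,-.0312,0])
def q(p): return np.round((np.array(proj("scene",p))-[265,190])*14+6.5,1)
print("flange top front",q(c-.03*d+[0,0,.145]),"flange low front",q(c-.03*d+[0,0,.131]),"cup top front",q(c-.0225*d+[0,0,.173]),"cup top back",q(c+.0225*d+[0,0,.173]),"rim front",q(c-.028*d+[0,0,.11]),"rim inner front",q(c-.0245*d+[0,0,.11]),"shoulder front",q(c-.042*d+[0,0,.076]))
print("1mm toward cam",q(c-.031*d+[0,0,.145]))
E
```

```text
flange top front [390.2 364. ] flange low front [388.  442.1] cup top front [392.9 173.3] cup top back [381.7   2.2] rim front [384.2 548.2] rim inner front [383.4 533.7] shoulder front [382.4 786.7]
1mm toward cam [390.5 368.2]
```

Call:
{"op": "step_arm", "data": {
  "rows": [
    {"delta_pos":[-0.6,-0.4,2],"turn":0,"fingers":50},
    {"delta_pos":[-0.6,-0.4,5],"turn":0,"fingers":50},
    {"delta_pos":[-0.6,-0.4,8],"turn":0,"fingers":50},
    {"delta_pos":[-0.6,-0.4,11],"turn":0,"fingers":50},
    {"delta_pos":[-0.6,-0.4,13],"turn":0,"fingers":50},
    {"delta_pos":[-0.6,-0.4,13],"turn":0,"fingers":50}
  ]
}}

```text
t: 20.6
tool_pos: [0.556, -0.0309, 0.1082]
tcp_rot: [0.993, -0.122, -0.0, -0.0]
contact_force: [0.3, 0.4, -1.7]
width: 0.0596
```

```bash
python3 upd.py -0.6 -0.4 13 0; python3 - <<'E'
from h import *; import cv2
s=imaging.snapshot("scene")
cv2.imwrite("pics/c17.png",cv2.resize(s[190:270,260:340],(560,560),interpolation=cv2.INTER_CUBIC))
E
```

```text
cmd [  0.5561  -0.0307   0.109  -13.98  ] meas [ 0.556  -0.0309  0.1082] -13.98 F [ 0.3  0.4 -1.7] w 0.0596 t 20.6
```

View pics/c17.png

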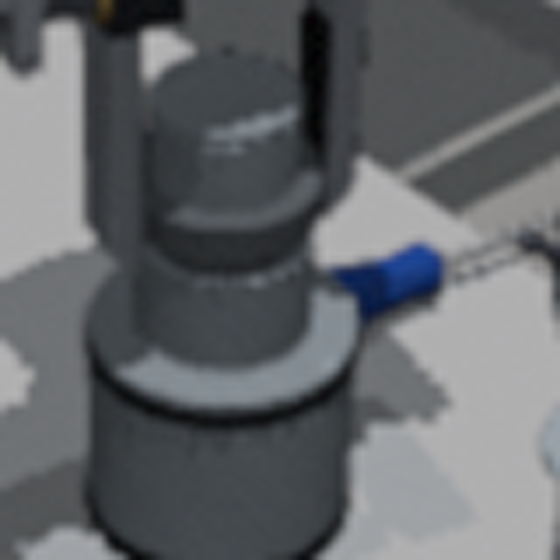

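Plug is 6 mm into the mouth without contact force. Creep home.

Call:
{"op": "step_arm", "data": {
  "rows": [
    {"delta_pos":[0,0,2],"turn":0,"fingers":50},
    {"delta_pos":[0,0,4],"turn":0,"fingers":50},
    {"delta_pos":[0,0,5.5],"turn":0,"fingers":50},
    {"delta_pos":[0,0,6.5],"turn":0,"fingers":50},
    {"delta_pos":[0,0,6.5],"turn":0,"fingers":50}
  ]
}}

```text
t: 21.28
tool_pos: [0.5561, -0.0309, 0.1019]
tcp_rot: [0.993, -0.122, -0.0, -0.0]
contact_force: [-0.7, -0.1, -1.0]
width: 0.0595
```

```bash
python3 upd.py 0 0 6.5 0
```

```text
cmd [  0.5561  -0.0307   0.1025 -13.98  ] meas [ 0.5561 -0.0309  0.1019] -13.97 F [-0.7 -0.1 -1. ] w 0.0595 t 21.275
```

Call:
{"op": "step_arm", "data": {
  "rows": [
    {"delta_pos":[0,0,0.7],"turn":0,"fingers":50},
    {"delta_pos":[0,0,1.4],"turn":0,"fingers":50},
    {"delta_pos":[0,0,1.7],"turn":0,"fingers":50},
    {"delta_pos":[0,0,1.7],"turn":0,"fingers":50}
  ]
}}

```text
t: 21.78
tool_pos: [0.5563, -0.0309, 0.1009]
tcp_rot: [0.993, -0.122, 0.0, -0.0]
contact_force: [-1.8, -0.8, 2.1]
width: 0.0594
```

```bash
python3 upd.py 0 0 1.7 0
```

```text
cmd [  0.5561  -0.0307   0.1008 -13.98  ] meas [ 0.5563 -0.0309  0.1009] -13.97 F [-1.8 -0.8  2.1] w 0.0594 t 21.775
```

Call:
{"op": "step_arm", "data": {
  "rows": [
    {"delta_pos":[0,0,0.4],"turn":0,"fingers":50},
    {"delta_pos":[0,0,0.8],"turn":0,"fingers":50},
    {"delta_pos":[0,0,0.8],"turn":0,"fingers":50},
    {"delta_pos":[0,0,0.8],"turn":0,"fingers":50}
  ]
}}

```text
t: 22.28
tool_pos: [0.5563, -0.0309, 0.1009]
tcp_rot: [0.993, -0.122, 0.0, -0.0]
contact_force: [-2.8, 0.8, 7.3]
width: 0.0594
```

```bash
python3 upd.py 0 0 0.8 0; python3 - <<'E'
from h import *; import cv2
s=imaging.snapshot("scene")
cv2.imwrite("pics/c18.png",cv2.resize(s[190:270,260:340],(560,560),interpolation=cv2.INTER_CUBIC))
E
```

```text
cmd [  0.5561  -0.0307   0.1    -13.98  ] meas [ 0.5563 -0.0309  0.1009] -13.97 F [-2.8  0.8  7.3] w 0.0594 t 22.275
```

View pics/c18.png

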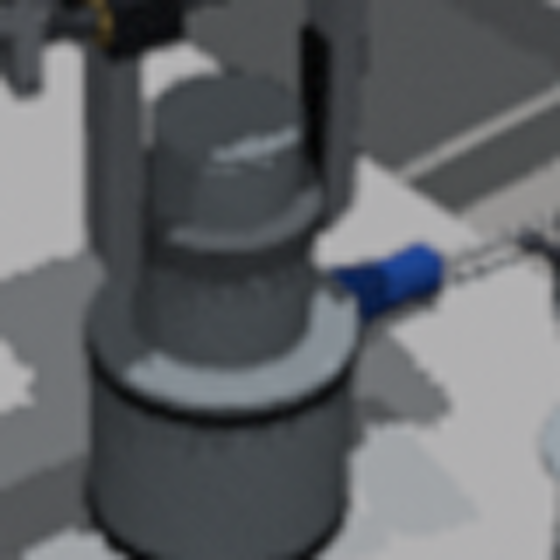

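Call:
{"op": "step_arm", "data": {
  "rows": [
    {"delta_pos":[0,0,0],"turn":0,"fingers":62},
    {"delta_pos":[0,0,0],"turn":0,"fingers":66},
    {"delta_pos":[0,0,-1],"turn":0,"fingers":74},
    {"delta_pos":[0,0,-1],"turn":0,"fingers":80},
    {"delta_pos":[0,0,-1],"turn":0,"fingers":80},
    {"delta_pos":[0,0,-8],"turn":0,"fingers":80},
    {"delta_pos":[0,0,-18],"turn":0,"fingers":80},
    {"delta_pos":[0,0,-26],"turn":0,"fingers":80},
    {"delta_pos":[0,0,-29],"turn":0,"fingers":80},
    {"delta_pos":[0,0,-29],"turn":0,"fingers":80},
    {"delta_pos":[0,0,-29],"turn":0,"fingers":80}
  ]
}}

```text
t: 23.7
tool_pos: [0.556, -0.0309, 0.1281]
tcp_rot: [0.993, -0.122, -0.0, -0.0]
contact_force: [-0.2, -0.1, -0.0]
width: 0.0799
```

```bash
python3 upd.py 0 0 -29 0; python3 - <<'E'
from h import *; import cv2
s=imaging.snapshot("scene");w=imaging.snapshot("wrist");m=imaging.camera_model("wrist");print(proj("w",(.5562,-.0308,.152),m))
cv2.imwrite("pics/c19.png",np.hstack([cv2.resize(s[190:270,260:340],(400,400),interpolation=cv2.INTER_CUBIC),w[100:340,180:380].repeat(1,0) if 0 else cv2.resize(w[100:340,160:400],(400,400))]))
E
```

```text
cmd [  0.5561  -0.0307   0.129  -13.98  ] meas [ 0.556  -0.0309  0.1281] -13.98 F [-0.2 -0.1 -0. ] w 0.0799 t 23.7
(np.float64(280.234520180108), np.float64(261.95289724724955))
```

View pics/c19.png

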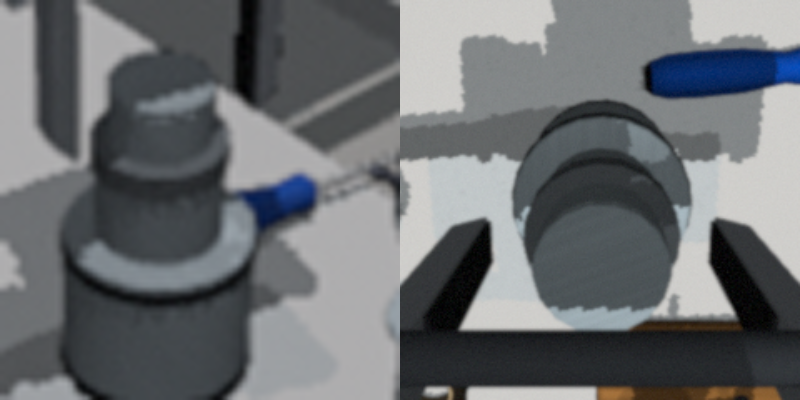

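Call:
{"op": "step_arm", "data": {
  "rows": [
    {"delta_pos":[0,0,0],"turn":0,"fingers":70},
    {"delta_pos":[0,0,0],"turn":0,"fingers":60},
    {"delta_pos":[0,0,0],"turn":0,"fingers":52},
    {"delta_pos":[0,0,0],"turn":0,"fingers":47},
    {"delta_pos":[0,0,0],"turn":0,"fingers":38},
    {"delta_pos":[0,0,0],"turn":0,"fingers":38},
    {"delta_pos":[0,0,0],"turn":0,"fingers":38},
    {"delta_pos":[0,0,0],"turn":0,"fingers":38}
  ]
}}

```text
t: 24.8
tool_pos: [0.5562, -0.031, 0.1285]
tcp_rot: [0.993, -0.122, 0.0, -0.0]
contact_force: [-0.9, 0.1, 0.1]
width: 0.0451
```

```bash
python3 upd.py 0 0 0 0
```

```text
cmd [  0.5561  -0.0307   0.129  -13.98  ] meas [ 0.5562 -0.031   0.1285] -13.97 F [-0.9  0.1  0.1] w 0.0451 t 24.8
```

Call:
{"op": "step_arm", "data": {
  "rows": [
    {"delta_pos":[0,0,-1],"turn":0,"fingers":38},
    {"delta_pos":[0,0,-3],"turn":0,"fingers":38},
    {"delta_pos":[0,0,-6],"turn":0,"fingers":38},
    {"delta_pos":[0,0,-10],"turn":0,"fingers":38},
    {"delta_pos":[0,0,-14],"turn":0,"fingers":38},
    {"delta_pos":[0,0,-20],"turn":0,"fingers":38},
    {"delta_pos":[0,0,-30],"turn":0,"fingers":38},
    {"delta_pos":[0,0,-42],"turn":0,"fingers":38},
    {"delta_pos":[0,0,-55],"turn":0,"fingers":38},
    {"delta_pos":[0,0,-68],"turn":0,"fingers":38},
    {"delta_pos":[0,0,-80],"turn":0,"fingers":38},
    {"delta_pos":[0,0,-91],"turn":0,"fingers":38},
    {"delta_pos":[0,0,-98],"turn":0,"fingers":38},
    {"delta_pos":[0,0,-100],"turn":0,"fingers":38},
    {"delta_pos":[0,0,-100],"turn":0,"fingers":38},
    {"delta_pos":[0,0,-100],"turn":0,"fingers":38}
  ]
}}

```text
t: 26.8
tool_pos: [0.5559, -0.0309, 0.2278]
tcp_rot: [0.993, -0.122, -0.001, -0.0]
contact_force: [1.3, -0.4, -0.7]
width: 0.045
```

```bash
python3 upd.py 0 0 -100 0; python3 - <<'E'
from h import *; import cv2
s=imaging.snapshot("scene");w=imaging.snapshot("wrist")
cv2.imwrite("pics/c20.png",np.hstack([cv2.resize(s[130:310,230:410],(540,540),interpolation=cv2.INTER_CUBIC),cv2.resize(w[80:350,215:345],(260,540))]))
E
```

```text
cmd [  0.5561  -0.0307   0.229  -13.98  ] meas [ 0.5559 -0.0309  0.2278] -13.98 F [ 1.3 -0.4 -0.7] w 0.045 t 26.8
```

View pics/c20.png

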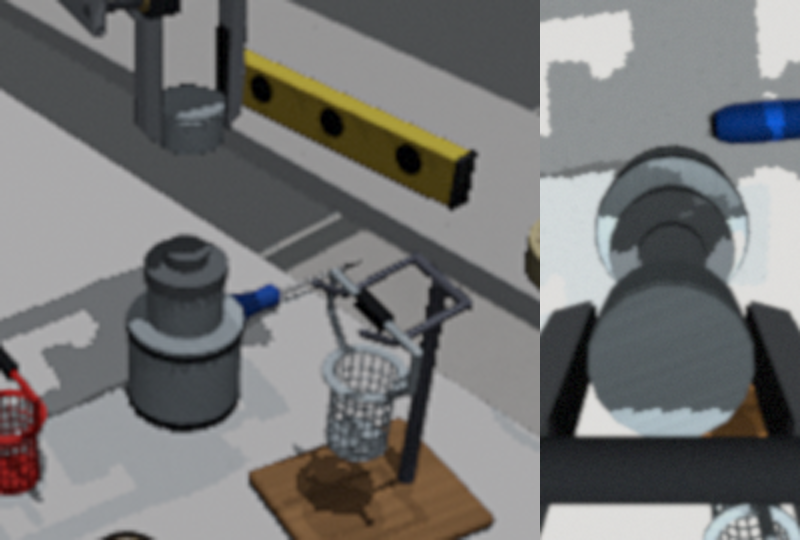

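The cup is held upright above, at about (192,118) in the left picture. The stopper is seated at (185,265) with its collar bare, and the basket hangs on both prongs. I'm handing the job in.

```bash
python3 -c "
from plant import ctrl
print(ctrl.finish_job())"
```

```text
the job is handed in; nothing more can be done
None
```

The job is done and handed in at about 27 s of the 67 s allowed; no verdict is reported.

- **Basket:** I lifted it out by its handle and hung it on the stand. The later pictures show the bar across both prongs with the sleeve between them.
- **Stopper:** I lowered it with the cup riding on it and felt it stop at the expected home height, with about 7 N up on the tool. I then let go and saw it level on the rim.
- **Cup:** I lifted it alone, straight up 100 mm, and still hold it (45 mm finger opening). The last picture shows it upright with the stopper still seated and its collar bare.
- **Flask and the other things:** I never gripped or deliberately touched them. I did not measure whether the flask shifted. The shoulder centre read about 2 mm apart in two wrist views, which is within the calibration error.

**Disagreement:** The scene camera's positions for the flask and cup were 7 to 12 mm off the wrist camera's. I used the wrist view for these, and the grasps and the fit bore it out. I also shifted the stopper by under 1 mm after comparing it with the neck in one scene image.

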